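# Put the drained mill plates away in their storage blocks

### The arm

A 6-joint arm with a two-finger parallel gripper is mounted at the origin on the work surface. World frame = base frame: x ahead of the robot, y to its left, z up, the work surface at z = 0. Lengths are in m, angles in rad, forces in N, time in s.
With the tool pointing down it reaches from about 0.4 to 0.925 m from the base axis. Payload 3.4 kg.
Tool frame: the origin (TCP) lies on the centre line of the jaws, within the pads' length; the fingertips stand manip.nose_length ahead of it and the grasp point (between the pads) lies 2 mm behind it (manip.nose_length is the distance from the TCP to the fingertips, in m); z points along the fingers, y is the line along which they close (so a half turn about z gives the same grasp; the last joint's range is limited). The gripper opens to 85 mm and grips with 20 to 120 N. Pads are 22 mm wide; open, the fingers measure 114 mm over their backs; the gripper's body (76 mm by 85 mm) begins 54 mm behind the grasp point. The pads swing forward as they close: fully open they stand 13 mm farther back than shut.
Start: joints at [1.135, 0.307, 1.506, -0, 1.328, -0.073], TCP at [0.204, 0.538, 0.248] pointing down, gripper open.
Joint ranges: [-3.12, 3.12], [-1.05, 2.28], [0.14, 2.33], [-1.42, 4.57], [0.1, 2.73], [-2.68, 2.68]. Speed limits (rad/s): [2.57, 2.57, 3.14, 3.14, 3.14, 3.14].

### API

Orientations are given as a rotation vector (axis times angle).
In Python, from cell import manip gives the robot as it stands.
- The arm moves only by the tool send_rows, never from a script. Its argument "commands" is a list of rows, each a list of 4 numbers: the shift along the tool's x, y, z in cm, then the turn about the tool's z in rad. In form: [[dx, dy, dz, spin], ...]. A call has 1 to 5 rows; each row is the pose to reach, as a shift and turn from the pose commanded when the call began, along the tool's axes at that moment; what a row does not reach only later rows make up. A row lasts 1/12 s, in which the tool goes at most 41.7 mm and 7.16 degrees, less where a joint would pass 70% of its speed; a pose out of reach is approached as far as the arm can. A call with a gripper value outside its range is refused whole. "grip" is the finger opening in cm, from 0 to 8.54, set as the call begins (left out, the last holds). The fingers move at their own pace and stop on an object; "newtons" is the grip in N (left out, the last holds). Time passes only in rows, so rows that repeat a pose let the fingers close. It gives the time, the measured TCP pose, the force, the opening and the grip force at its end, in the units of the state.
- manip.observe(): the state, without advancing time (a new reading comes with each control period).
- manip.read_camera(name): name is "scene" or "top" or "wrist"; returns a dict with "img" (384x512x3 uint8, blue, green, red), "intrinsics" (3x3 intrinsics, pixels), "view" (4x4, takes a point from world to camera coordinates). Camera axes: x right, y up, looking along -z (the intrinsics and any distortion apply to the point x, -y, -z); pixel columns grow to the right and rows downward; lengths in m; the calibration is good to about 2 mm. A picture is of the moment at which its call begins. There is no depth.
- manip.job_done(): hands the job in; it is judged then, once.
Trained networks look in a picture, given as the dict that the camera call returned (one of the last four; its "shot" number tells which), for a name from the list of things; names that differ only in an ending like _2 or _b are one class to them, and where a whole thing is asked for, a point or a joint stands for the part that bears it (a point fixed in the world has none). Each returns a list of dicts, best first, with "score" (0 to 1); they miss things now and then, are a little off and sometimes report something else, mostly with a low value. They report only what shows in the picture. A call takes as long as a camera call. They do not tell look-alikes from the thing itself.
- manip.outline_of(label, picture): "region" (384x512 bool, what is visible of it) and "bbox" ([left, top, right, bottom] in pixels, round what is visible of it).
The state is a dict: "clock": time; "joints": joint angles; "qvel": joint speeds; "effort": joint torques, N m; "eef_pos": TCP position; "ee_rot": TCP orientation; "wrist_force": force on the tool from outside, world axes, zero at the start; "moment": the same for the moment, N m; "width": finger opening in m; "grip_force": force on a finger pad.
Only numpy, scipy, OpenCV 4.12 (cv2) and the standard library are available. Lean on these libraries where they do the work, as an engineer would, in place of code of your own. Each camera call takes 0.05 s, during which the arm holds its last target. There are 200 camera calls.

### The job

The two mill plates leaning on the drying rack have drained: put them away. Stand each plate upright and fully down in a free slot of the white block for its size (large plate in the block with the long slots, small plate in the one with the short slots); lower it in, do not let it drop. Leave the plates already stored and the other things on the bench as they are.

Things in the scene. Friction and masses are not known exactly. Their poses are not given: they have to be found in the camera images.
- plate_large: the large mill plate: flat perforated steel disc, diameter 100 mm, 12 mm thick, about 450 g, both faces alike. Origin on the rim at mid-thickness, at the start the lowest rim point; x axis square to the faces, z from the origin through the disc's centre. Starts leaning on the drying rack, in either bay: z axis 25 degrees from vertical, top edge about 143 mm above the bench.
- plate_large_centre (a point): centre of the large plate, 50 mm from its rim; axes as the plate's
- plate_small: the small mill plate: flat perforated steel disc, diameter 82 mm, 12 mm thick, about 300 g, both faces alike. Origin on the rim at mid-thickness, at the start the lowest rim point; x axis square to the faces, z from the origin through the disc's centre. Starts leaning on the drying rack, in either bay: z axis 25 degrees from vertical, top edge about 127 mm above the bench.
- plate_small_centre (a point): centre of the small plate, 41 mm from its rim; axes as the plate's
- drying_rack: steel wire drying rack over a drip tray, 215 x 150 mm on plan, fixed; origin at the centre of its underside, x axis to the side the plates face, z up. Two bays one behind the other, the plates' lowest points at x = -12 and +80 mm, y = 0, 50 mm above the bench. The plates' tops tilt 25 degrees towards its -x side.
- bay (a point): foot of the plate in the bay at x = -12 mm of the rack, both bays alike: the plate stands on two rods, leans back on two 6 mm tines at y = -29 and +29 mm that reach 60 mm up its back, and a toe bar 4 mm up its front face keeps its foot: draw it out along its own plane. Between the tines 50 mm are clear, both faces free.
- block_large: white plastic storage block for large plates, 180 x 130 x 50 mm (x, y, z), fixed; origin at the centre of its underside, z up. Three upright slots, open at the top, run along its y axis at x = -60, 0 and +60 mm. The two blocks look alike but for the slot length and the plate already in them.
- block_small: white plastic storage block for small plates, 180 x 130 x 50 mm (x, y, z), fixed; origin at the centre of its underside, z up. Three upright slots, open at the top, run along its y axis at x = -60, 0 and +60 mm. The two blocks look alike but for the slot length and the plate already in them.
- block_large_hole0 (a point): centre of a taken slot's mouth, in the top face of block_large. Slot 102 mm long (block y), 16 mm wide (x), 35 mm deep with a flat floor, mouth chamfered 3 mm. It already holds a large plate
- block_large_hole1 (a point): centre of a free slot's mouth, in the top face of block_large. Slot 102 mm long (block y), 16 mm wide (x), 35 mm deep with a flat floor, mouth chamfered 3 mm. A large plate standing home has its centre 65 mm and its top 115 mm above the bench
- block_large_hole2 (a point): centre of a free slot's mouth, in the top face of block_large. Slot 102 mm long (block y), 16 mm wide (x), 35 mm deep with a flat floor, mouth chamfered 3 mm. A large plate standing home has its centre 65 mm and its top 115 mm above the bench
- block_small_hole0 (a point): centre of a free slot's mouth, in the top face of block_small. Slot 86 mm long (block y), 16 mm wide (x), 35 mm deep with a flat floor, mouth chamfered 3 mm. A small plate standing home has its centre 56 mm and its top 97 mm above the bench
- block_small_hole1 (a point): centre of a free slot's mouth, in the top face of block_small. Slot 86 mm long (block y), 16 mm wide (x), 35 mm deep with a flat floor, mouth chamfered 3 mm. A small plate standing home has its centre 56 mm and its top 97 mm above the bench
- block_small_hole2 (a point): centre of a taken slot's mouth, in the top face of block_small. Slot 86 mm long (block y), 16 mm wide (x), 35 mm deep with a flat floor, mouth chamfered 3 mm. It already holds a small plate
- stored_large_centre (a point): centre of a second large plate, already stored upright in the slot at x = -60 mm of the large block; to be left alone
- stored_small_centre (a point): centre of a second small plate, already stored upright in the slot at x = +60 mm of the small block; to be left alone
- nozzle: white filling nozzle on a steel flange, standing upright, 64 mm across the foot, 145 mm tall; origin at the centre of its underside; bystander
- clamp: steel hinged pipe clamp lying flat, ring of 92 mm diameter with a wing nut, 22 mm high; origin at the ring's centre on the bench; bystander
- brush: blue cleaning brush lying on the bench, 180 mm long along its x axis; bystander
Things that resemble listed ones, but are neither listed nor needed, are in the scene too. Leave any blue or turquoise look-alike of the plate_small alone. Leave any red look-alike of the block_large alone.

How it is judged:
By the outcome, as a careful person would: the job done as asked, in the order asked, and still so for the second after the job is handed in, with the robot touching nothing.
It also fails if it takes over 58 s, if anything falls off the work surface, if the arm or the gripper's body presses on something with over 40 N, if the wrist force passes 120 N, or if a joint passes its speed limit or range.

## Working session

There is one attempt and no reset: what is moved stays moved. The work goes in short steps, Python scripts to look and compute and a tool call to move; the robot and the scene stay as the last step left them, time stands still between calls to the robot, and variables do not carry over. Pictures are saved under pics/ and viewed, at most 12 in all, crops included, and the job is handed in when it is done.

Besides the shell and the picture viewer there is one more tool, called after "Request:" by a JSON object that holds its "op" and its "data". send_rows: Moves the arm, as the interface text tells. Its arguments: {"type":"object","properties":{"commands":{"type":"array","items":{"type":"array","items":{"type":"number"}}},"grip":{"type":"number"},"newtons":{"type":"number"}},"required":["commands"]}

```bash
ls; mkdir -p pics; python3 - <<'E'
from cell import manip
import cv2,numpy as np
s=manip.observe();print(s,manip.nose_length)
ims=[]
for n in("scene","top"):
    p=manip.read_camera(n);ims.append(p["img"]);print(n,p["intrinsics"].tolist(),np.round(p["view"],4).tolist(),[k for k in p])
    cv2.imwrite(f"pics/{n}0.png",p["img"])
    for l in("plate_large","plate_small","drying_rack","block_large","block_small","nozzle","clamp","brush"):
        for d in manip.outline_of(l,p)[:4]:
            ys,xs=np.nonzero(d["region"]);print(l,round(d["score"],2),np.round(d["bbox"]).tolist(),len(xs))
E
```

```text
pics
{'clock': 0.0, 'joints': array([ 1.13548222e+00,  3.07562765e-01,  1.50769744e+00, -1.70424734e-05,
        1.32838727e+00, -7.34755750e-02]), 'qvel': array([-0.00222681,  0.00051173,  0.00048022,  0.0020801 , -0.00022115,
       -0.00139969]), 'effort': array([-9.51755828e-04, -4.57553458e+01, -2.51911587e+01, -1.76874337e-04,
        1.38527172e-02, -3.60477248e-07]), 'eef_pos': array([0.20327723, 0.53714918, 0.24737779]), 'ee_rot': array([-0.56518226, -3.08982448,  0.00312987]), 'wrist_force': array([0.25196649, 0.15521849, 0.37654064]), 'moment': array([ 0.0179119 ,  0.00380921, -0.00320129]), 'grip_force': 0.0, 'width': 0.08528764069658136} 0.017
scene [[356.31968091937887, 0.0, 252.9042578668426], [0.0, 356.31968091937887, 193.09727275341703], [0.0, 0.0, 1.0]] [[-0.8074, 0.5899, -0.0131, 0.4974], [-0.4356, -0.5808, 0.6877, 0.1058], [0.3981, 0.5609, 0.7259, -1.2437], [0.0, 0.0, 0.0, 1.0]] ['img', 'intrinsics', 'view', 'shot']
plate_large 0.8 [268.0, 190.0, 296.0, 229.0] 814
plate_small 0.9 [245.0, 214.0, 266.0, 242.0] 541
plate_small 0.84 [330.0, 218.0, 360.0, 244.0] 613
pl
[... 687 characters left out ...]
nsics', 'view', 'shot']
plate_large 0.84 [198.0, 187.0, 232.0, 206.0] 512
plate_small 0.83 [166.0, 230.0, 196.0, 258.0] 649
plate_small 0.75 [253.0, 240.0, 276.0, 268.0] 556
plate_small 0.61 [150.0, 85.0, 176.0, 116.0] 577
plate_small 0.52 [204.0, 155.0, 232.0, 170.0] 278
drying_rack 0.58 [193.0, 152.0, 245.0, 222.0] 2771
drying_rack 0.54 [112.0, 140.0, 164.0, 201.0] 2682
block_large 0.89 [276.0, 144.0, 320.0, 207.0] 2459
block_large 0.7 [344.0, 168.0, 392.0, 226.0] 2820
block_small 0.63 [115.0, 138.0, 165.0, 201.0] 2598
nozzle 0.75 [149.0, 88.0, 176.0, 117.0] 536
clamp 0.81 [210.0, 89.0, 240.0, 127.0] 492
clamp 0.53 [201.0, 156.0, 230.0, 167.0] 248
brush 0.66 [274.0, 89.0, 297.0, 143.0] 587
```

```bash
python3 - <<'E'
import cv2
a=cv2.imread("pics/scene0.png")[110:360,130:380];b=cv2.imread("pics/top0.png")[75:275,100:400]
cv2.imwrite("pics/s1.png",cv2.resize(a,(600,600),interpolation=cv2.INTER_CUBIC))
cv2.imwrite("pics/t1.png",cv2.resize(b,(798,532),interpolation=cv2.INTER_CUBIC))
E
```

```text
(no output)
```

View pics/s1.png

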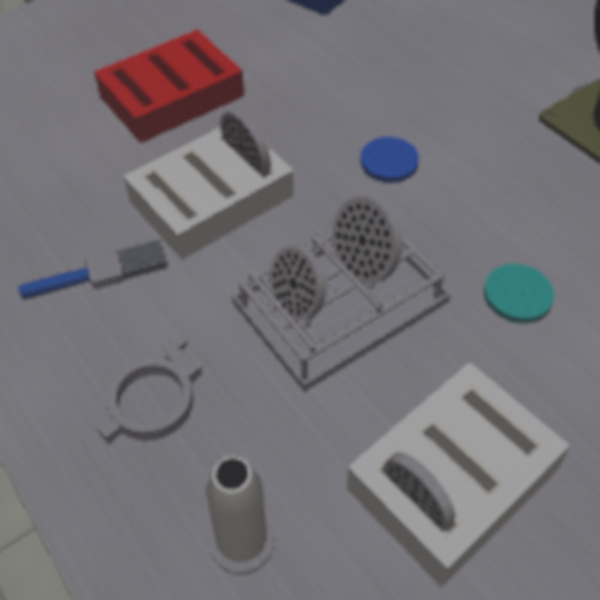

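View pics/t1.png

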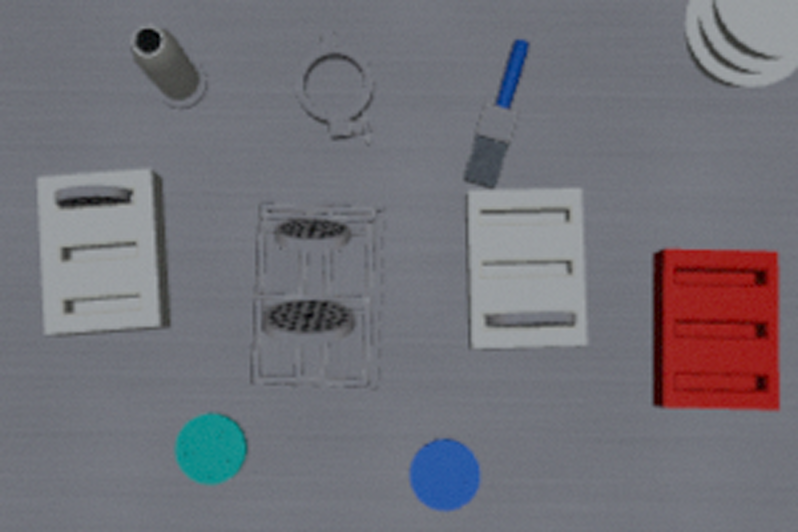

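The top view (crop scale 2.66, offset 100,75) shows the rack at top-image (218,187). The large plate is in the near bay (216,194) and the small plate in the far bay (217,161). The large white block is on the right (298,176) with its stored plate at the near end. The small white block is on the left (138,169) with its stored plate at the far end. The red block and the blue and turquoise discs are decoys. Plate faces look to +x and the tops lean towards the robot, so a vertical tool has to tip each plate upright before lifting.

```bash
cat > h.py <<'E'
from cell import manip
import cv2,numpy as np
from scipy.optimize import minimize
from scipy.spatial.transform import Rotation as R
def proj(p,P):
    P=np.atleast_2d(P);c=P@p["view"][:3,:3].T+p["view"][:3,3]
    q=np.c_[c[:,0]/-c[:,2],-c[:,1]/-c[:,2]]
    K=p["intrinsics"];return q@K[:2,:2].T+K[:2,2]
S=4
def hull(p,P):
    m=np.zeros((384*S,512*S),np.uint8)
    q=(proj(p,P)+.5)*S-.5
    q=np.clip(q,-4000,6000)
    cv2.fillConvexPoly(m,cv2.convexHull(np.round(q*16).astype(np.int32)),1,shift=4)
    return m>0
t=np.linspace(0,2*np.pi,60,endpoint=False)
def disc(v,d,tilt): # v=x,y,z foot,yaw
    r=d/2;c=np.array([[sx,r*np.sin(a),r+r*np.cos(a)] for sx in(-.006,.006) for a in t])
    return c@(R.from_euler('z',v[3])*R.from_euler('y',-tilt,degrees=True)).as_matrix().T+v[:3]
def box(v): # underside origin
    c=np.array([[sx*.09,sy*.065,z] for sx in(-1,1) for sy in(-1,1) for z in(0,.05)])
    return c@R.from_euler('z',v[3]).as_matrix().T+v[:3]
def slotp(v,xs):
    return np.array(v[:3])+R.from_euler('z',v[3]).apply([xs,0,.05])
def fit(v0,model,views,ign=None,fixz=False):
    big=[(p,np.kron(m,np.ones((S,S),bool))) for p,m in views]
    def cost(v):
        s=0
        if fixz:v=np.r_[v[:2],v0[2],v[2]]
        for p,m in big:
            h=hull(p,model(v));k=~hull(p,ign(v)) if ign else True
            s+=(h&~m&k).sum()/m.sum()+(m&~h&k).sum()/m.sum()
        return s
    x0=np.delete(v0,2) if fixz else np.array(v0)
    d=[.012,.012,.2] if fixz else [.012,.012,.012,.2]
    for d in (np.array(d),np.array(d)/4):
        r=minimize(cost,x0,method='Nelder-Mead',options=dict(initial_simplex=np.vstack([x0,x0+np.diag(d)]),xatol=1e-4,fatol=1e-5));x0=r.x
    v=np.r_[x0[:2],v0[2],x0[2]] if fixz else x0
    return v,r.fun
def pick(p,l,uv,tol=15):
    best=None
    for d in manip.outline_of(l,p):
        b=d["bbox"];c=np.array([(b[0]+b[2])/2,(b[1]+b[3])/2])
        e=np.linalg.norm(c-uv)
        if e<tol and (best is None or e<best[0]):best=(e,d["region"],d["score"],b)
    return best
def ray(p,uv,z):
    K=p["intrinsics"];d=np.array([(uv[0]-K[0,2])/K[0,0],-(uv[1]-K[1,2])/K[1,1],-1])
    Rm=p["view"][:3,:3];o=-Rm.T@p["view"][:3,3];d=Rm.T@d;return o+d*(z-o[2])/d[2]
def plan(xy,z,axis,st=None):
    """shift in tool frame (cm) + spin so tool y lies along world dir axis(rad) mod pi"""
    st=st or manip.observe();M=R.from_rotvec(st["ee_rot"]).as_matrix()
    d=M.T@(np.r_[xy,z]-st["eef_pos"])*100
    a=M.T@[np.cos(axis),np.sin(axis),0];s=np.arctan2(-a[0],a[1]);s=(s+np.pi/2)%np.pi-np.pi/2
    return np.round(d,2),round(s,3)
E
python3 - <<'E'
from h import *
sc=manip.read_camera("scene");tp=manip.read_camera("top");w=manip.read_camera("wrist")
cv2.imwrite("pics/w0.png",w["img"]);print(np.round(w["view"],3).tolist(),w["intrinsics"][0])
H={"plate_large":((282,209),(215,196),.1,25),"plate_small":((255,228),(218,162),.082,25),"block_large":((217,188),(298,175),None,-.06),"block_small":((322,308),(140,169),None,.06)}
for l,(a,b,d,q) in H.items():
    A=pick(sc,l,a);B=pick(tp,l,b)
    if A is None or B is None: print(l,A is None,B is None)
    V=[(p,X[1]) for p,X in((sc,A),(tp,B)) if X]
    g=ray(tp,b,.09 if d else .05)
    if d: v,f=fit(np.r_[g[0]+.02,g[1],.05,0.],lambda v:disc(v,d,q),V)
    else:
        D=.1 if l=="block_large" else .082
        ign=lambda v:disc(np.r_[slotp(v,q)-[0,0,.035],v[3]],D,0)
        v,f=fit(np.r_[g[:2],0,0.],box,V,ign)
    print(l,np.round(v,4).tolist(),f)
print(ray(tp,(219,187),.0))
E
```

```text
[[0.354, 0.935, 0.0, -0.574], [-0.884, 0.334, -0.328, 0.044], [-0.307, 0.115, 0.945, -0.381], [0.0, 0.0, 0.0, 1.0]] [288.01129617   0.         252.45383235]
plate_large [0.5285, -0.0119, 0.0474, -0.038] 0.1755418461683595
plate_small [0.6198, -0.0135, 0.046, -0.0157] 0.19620232708468005
block_large [0.5719, -0.2521, -0.0015, 0.0267] 0.07395758562346186
block_small False True
block_small [0.5878, 0.2349, 0.0007, 0.097] 0.026089114692828777
[ 0.53687787 -0.01055445  0.        ]
```

View pics/w0.png

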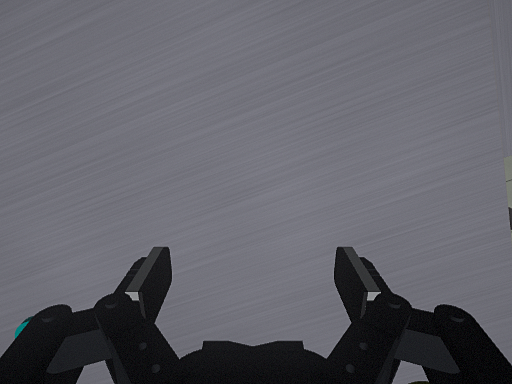

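```bash
python3 - <<'E'
from h import *
print(plan((.58,.22),.30,-.02))
E
```

```text
(array([-46.46, -16.4 ,  -5.17]), np.float64(1.229))
```

Request:
{"op": "send_rows", "data": {"commands": [[-3.7, -1.3, -0.4, 0.11], [-7.4, -2.6, -0.8, 0.22], [-11.1, -3.9, -1.2, 0.33], [-14.8, -5.2, -1.6, 0.44], [-18.5, -6.5, -2, 0.55]]}}

```text
clock: 1.87
eef_pos: [0.3546, 0.4103, 0.2686]
ee_rot: [1.39, 2.817, 0.0]
wrist_force: [0.6, 1.0, -0.3]
width: 0.0853
grip_force: 0.0
```

```bash
python3 - <<'E'
from h import *
print(manip.observe()["eef_pos"],plan((.58,.22),.30,-.02))
E
```

```text
[0.35456132 0.41031725 0.26861395] (array([-28.82,   6.31,  -3.14]), np.float64(0.674))
```

Request:
{"op": "send_rows", "data": {"commands": [[-4, 0.9, -0.4, 0.12], [-8, 1.8, -0.9, 0.24], [-12, 2.7, -1.3, 0.36], [-16, 3.5, -1.8, 0.48], [-20, 4.4, -2.2, 0.6]]}}

```text
clock: 2.28
eef_pos: [0.512, 0.2787, 0.2908]
ee_rot: [2.162, 2.279, 0.001]
wrist_force: [-0.1, 0.8, 0.7]
width: 0.0854
grip_force: 0.0
```

```bash
python3 - <<'E'
from h import *
print(manip.observe()["eef_pos"],plan((.58,.22),.30,-.02))
E
```

```text
[0.51203607 0.27871348 0.29083501] (array([-6.22,  6.48, -0.92]), np.float64(0.073))
```

Request:
{"op": "send_rows", "data": {"commands": [[-2.5, 2.6, -0.4, 0.04], [-5, 5.2, -0.8, 0.073], [-6.2, 6.5, -0.9, 0.073], [-6.2, 6.5, -0.9, 0.073]]}}

```text
clock: 2.62
eef_pos: [0.5828, 0.2194, 0.2992]
ee_rot: [2.24, 2.2, 0.001]
wrist_force: [0.2, 1.2, 0.9]
width: 0.0848
grip_force: 0.0
```

```bash
python3 - <<'E'
from h import *
print(manip.observe()["eef_pos"],manip.observe()["joints"])
w=manip.read_camera("wrist");cv2.imwrite("pics/w1.png",w["img"])
for l in("block_small","plate_small","drying_rack"):
    for d in manip.outline_of(l,w):print(l,d["score"],d["bbox"])
v0=np.array([.5878,.2349,0,.097])
c=proj(w,box(v0)).mean(0)
A=pick(w,"block_small",c,60)
ign=lambda v:disc(np.r_[slotp(v,.06)-[0,0,.035],v[3]],.082,0)
for fz in(True,False):
    v,f=fit(v0,box,[(w,A[1])],ign,fixz=fz);print(v,f)
E
```

```text
[0.58275458 0.2194462  0.2992134 ] [ 2.93142778e-01  3.41084692e-01  1.32426423e+00 -1.44488197e-03
  1.47450339e+00  3.11113264e-01]
block_small 0.64 [178.8, 83.6, 324.6, 198.6]
block_small 0.53 [294.9, 110.0, 313.2, 172.4]
plate_small 0.93 [85.7, 196.8, 142.3, 245.3]
drying_rack 0.84 [162.7, 241.8, 295.2, 336.6]
drying_rack 0.26 [255.1, 287.9, 278.9, 345.0]
[0.58746901 0.23370811 0.         0.08808158] 0.010064935064935065
[ 5.87500477e-01  2.33695121e-01 -1.75804546e-04  8.78885419e-02] 0.010060015741833923
```

View pics/w1.png

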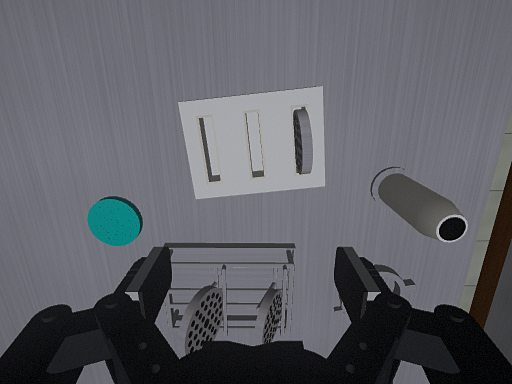

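Wrist view: the small block (corners ~180,100 to 325,185) has slots at columns 209, 255 and 303. The right-hand one, at +x, holds the stored plate, so hole0 and hole1 are free. The fit residual is 1%. Next I look at the rack.

Request:
{"op": "send_rows", "data": {"commands": [[-4, 0, 0, 0], [-8, 0, 0, 0], [-12, 0, 0, 0], [-16, 0, 0, 0], [-20, 0, 0, 0]]}}

```text
clock: 3.28
eef_pos: [0.5753, 0.0226, 0.2995]
ee_rot: [-2.233, -2.21, -0.0]
wrist_force: [-0.0, -0.6, -0.6]
width: 0.0851
grip_force: 0.0
```

Request:
{"op": "send_rows", "data": {"commands": [[-4, 0, 0, 0], [-7, 0, 0, 0], [-7, 0, 0, 0]]}}

```text
clock: 3.53
eef_pos: [0.5748, -0.0516, 0.2995]
ee_rot: [2.238, 2.201, -0.004]
wrist_force: [0.8, 0.5, -0.1]
width: 0.0854
grip_force: 0.0
```

```bash
python3 - <<'E'
from h import *
print(manip.observe()["eef_pos"])
w=manip.read_camera("wrist");cv2.imwrite("pics/w2.png",w["img"])
sc=manip.read_camera("scene");tp=manip.read_camera("top")
for l,D,v0,a,b in(("plate_small",.082,[.6198,-.0135,.048,-.02],(255,228),(218,162)),("plate_large",.1,[.5285,-.0119,.048,-.02],(282,209),(215,196))):
    v0=np.array(v0);m=lambda v:disc(v,D,25)
    c=proj(w,m(v0));A=pick(w,l,(c.min(0)+c.max(0))/2,30);B=pick(sc,l,a)
    print(l,A and A[2:],c.min(0),c.max(0))
    if not A: continue
    print(fit(np.r_[v0[:2],.05,v0[3]],m,[(w,A[1])],fixz=True))
    V=[(w,A[1])]+([(sc,B[1])] if B else [])
    print(fit(v0,m,V))
E
```

```text
[ 0.57482524 -0.05163662  0.29946873]
plate_small (0.67, [259.1, 91.4, 294.6, 166.0]) [255.65889511  92.61049237] [290.70261487 165.413274  ]
(array([ 0.62144796, -0.01352585,  0.05      , -0.02532035]), np.float64(0.0312349831811629))
(array([ 0.62169859, -0.01402937,  0.04647006, -0.02849192]), np.float64(0.13872833663088133))
plate_large (0.81, [156.3, 85.3, 217.5, 176.2]) [156.34922103  83.83081657] [219.23361223 174.89147548]
(array([ 0.52941108, -0.01128024,  0.05      , -0.01382602]), np.float64(0.02617179158658979))
(array([ 0.52848522, -0.01188883,  0.0465795 , -0.03188548]), np.float64(0.08076026366606906))
```

View pics/w2.png

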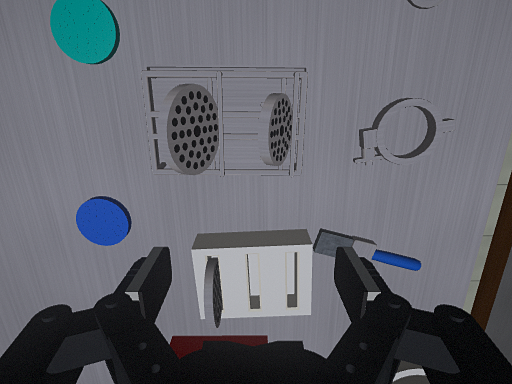

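Wrist view: the large plate is at (192,130), the small plate at (277,130), and the tines and toe bar are clear. The large block is below at (193–312, 235–315), with its stored plate at the left (-x) slot and the two right slots free. I fit that block from here and plan the small plate grasp.

```bash
python3 - <<'E'
from h import *
w=manip.read_camera("wrist")
v0=np.array([.5719,-.2521,0,.0267])
c=proj(w,box(v0));A=pick(w,"block_large",(c.min(0)+c.max(0))/2,40)
ign=lambda v:disc(np.r_[slotp(v,-.06)-[0,0,.035],v[3]],.1,0)
print(A and A[2:])
if A:
  for fz in(True,False): print(fit(v0,box,[(w,A[1])],ign,fixz=fz))
print(plan((.617,-.0137),.17,-.025))
E
```

```text
(0.82, [187.4, 231.6, 312.7, 323.4])
(array([ 0.57364579, -0.25312347,  0.        ,  0.02949911]), np.float64(0.015223471422241914))
(array([ 5.73662134e-01, -2.52812042e-01,  4.57277248e-04,  2.79663053e-02]), np.float64(0.015188856889676562))
(array([ 3.31,  4.1 , 12.93]), np.float64(0.013))
```

Request:
{"op": "send_rows", "data": {"commands": [[1, 1.2, 3.5, 0.013], [2, 2.4, 7, 0.013], [3, 3.6, 10.5, 0.013], [3.3, 4.1, 12.9, 0.013], [3.3, 4.1, 12.9, 0.013]]}}

```text
clock: 4.4
eef_pos: [0.6143, -0.0134, 0.1644]
ee_rot: [-2.243, -2.188, 0.01]
wrist_force: [-0.3, 0.2, -0.2]
width: 0.0854
grip_force: 0.0
```

```bash
python3 - <<'E'
from h import *
w=manip.read_camera("wrist");cv2.imwrite("pics/w3.png",w["img"])
print(manip.observe()["eef_pos"],plan((.617,-.0137),.115,-.025))
# predicted pixel of small plate for check
c=proj(w,disc([.6212,-.0137,.05,-.025],.082,25));print(c.min(0),c.max(0))
E
```

```text
[ 0.61511554 -0.01410191  0.16719409] (array([0.04, 0.22, 5.22]), np.float64(-0.0))
[200.8034349  151.40616757] [267.07403468 262.07892993]
```

View pics/w3.png

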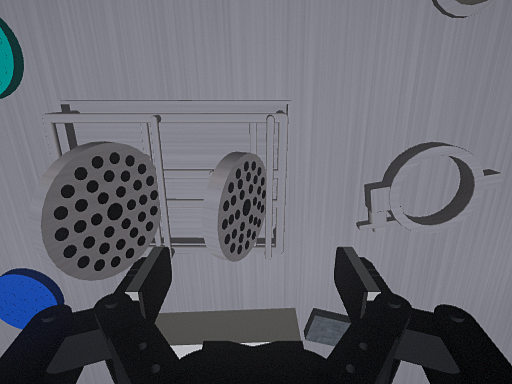

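The prediction matches the picture: the small plate is at cols 204–267, rows 151–262, between the open fingers. I descend and close, which tips it upright.

Request:
{"op": "send_rows", "data": {"commands": [[0, 0.2, 2, 0], [0, 0.2, 4, 0], [0, 0.2, 5.2, 0], [0, 0.2, 5.2, 0]]}}

```text
clock: 4.78
eef_pos: [0.6181, -0.0154, 0.118]
ee_rot: [-2.25, -2.19, 0.002]
wrist_force: [-1.1, 0.2, -0.4]
width: 0.0853
grip_force: 0.0
```

Request:
{"op": "send_rows", "data": {"commands": [[0, 0.1, 0, 0], [0, 0.2, 0, 0], [0, 0.3, 0, 0], [0, 0.35, 0, 0]], "grip": 3.5, "newtons": 20}}

```text
clock: 5.12
eef_pos: [0.6237, -0.0156, 0.1201]
ee_rot: [2.25, 2.19, 0.003]
wrist_force: [-0.4, -0.5, 1.5]
width: 0.039
grip_force: 0.1
```

Request:
{"op": "send_rows", "data": {"commands": [[0, 0, 0, 0], [0, 0, 0, 0], [0, 0, 0, 0], [0, 0, 0, 0]], "grip": 0.8}}

```text
clock: 5.45
eef_pos: [0.6205, -0.0154, 0.1187]
ee_rot: [-2.249, -2.19, 0.004]
wrist_force: [-4.0, 0.0, 6.4]
width: 0.012
grip_force: 19.3
```

```bash
python3 - <<'E'
from h import *
w=manip.read_camera("wrist");cv2.imwrite("pics/w4.png",w["img"])
s=manip.observe();print(s["eef_pos"],s["width"],s["grip_force"],s["wrist_force"])
E
```

```text
[ 0.62053444 -0.01545104  0.11867491] 0.012447718015426205 19.34177041053772 [-4.84453548  0.19351711  5.99369388]
```

View pics/w4.png

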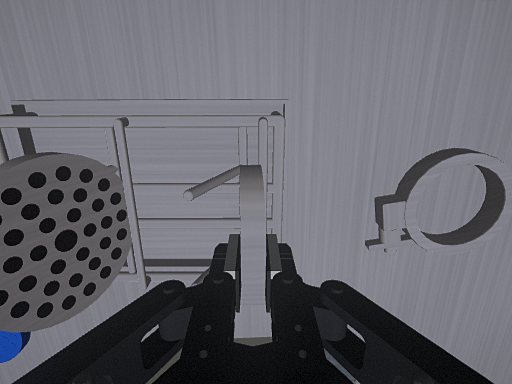

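The small plate stands upright between the pads at (252,250): width 12 mm, 19 N. Lifting straight up.

Request:
{"op": "send_rows", "data": {"commands": [[0, 0, 0, 0], [0, 0, -1, 0], [0, 0, -2.5, 0], [0, 0, -5, 0], [0, 0, -8, 0]], "newtons": 50}}

```text
clock: 5.92
eef_pos: [0.6212, -0.0153, 0.1971]
ee_rot: [-2.249, -2.189, 0.004]
wrist_force: [0.9, -0.3, -3.0]
width: 0.0108
grip_force: 48.8
```

Request:
{"op": "send_rows", "data": {"commands": [[0, 0, -2, 0], [0, 0, -4, 0], [0, 0, -4, 0]]}}

```text
clock: 6.17
eef_pos: [0.6256, -0.0156, 0.2433]
ee_rot: [2.246, 2.186, 0.01]
wrist_force: [1.0, -0.1, -1.6]
width: 0.0112
grip_force: 49.1
```

```bash
python3 - <<'E'
from h import *
s=manip.observe();print(s["eef_pos"],s["width"],s["grip_force"],s["wrist_force"])
bs=[.5875,.2337,0,.088];h0=slotp(bs,-.06);print(h0,plan(h0[:2],s["eef_pos"][2],.088))
E
```

```text
[ 0.62560433 -0.01564929  0.24330622] 0.01115644311351897 49.05336320400238 [ 1.01696102 -0.05535931 -1.56779342]
[0.52773217 0.22842681 0.05      ] (array([ 24.13, -10.44,  -0.12]), np.float64(-0.115))
```

Request:
{"op": "send_rows", "data": {"commands": [[3, -1.3, 0, -0.02], [6.5, -2.8, 0, -0.04], [10, -4.3, 0, -0.06], [13.5, -5.8, 0, -0.08], [17, -7.3, 0, -0.1]]}}

```text
clock: 6.58
eef_pos: [0.5528, 0.1576, 0.2368]
ee_rot: [-2.138, -2.3, 0.002]
wrist_force: [0.3, 0.6, -3.1]
width: 0.0113
grip_force: 49.2
```

Request:
{"op": "send_rows", "data": {"commands": [[3, -1.3, 2, -0.015], [6, -2.6, 4, -0.015], [7.1, -3.1, 5, -0.015], [7.1, -3.1, 5, -0.015], [7.1, -3.1, 5, -0.015]]}}

```text
clock: 7.0
eef_pos: [0.5169, 0.2251, 0.1866]
ee_rot: [-2.119, -2.319, 0.005]
wrist_force: [-1.2, -0.1, -1.7]
width: 0.0108
grip_force: 49.4
```

```bash
python3 - <<'E'
from h import *
s=manip.observe();print(s["eef_pos"],s["ee_rot"],s["width"],s["grip_force"],s["wrist_force"])
bs=[.5875,.2337,0,.088];h0=slotp(bs,-.06);print(h0,plan(h0[:2],.09,.088))
w=manip.read_camera("wrist");cv2.imwrite("pics/w5.png",w["img"])
sc=manip.read_camera("scene")
for d in manip.outline_of("plate_small",w)[:3]:print("w",d["score"],d["bbox"])
e=s["eef_pos"];v0=np.r_[e[:2],e[2]-.068,.088]
V=[]
for p,n in((w,"w"),(sc,"s")):
    c=proj(p,disc(v0,.082,0));A=pick(p,"plate_small",(c.min(0)+c.max(0))/2,25)
    print(n,c.min(0),c.max(0),A and A[2:])
    if n=="s" and A: print(fit(v0,lambda v:disc(v,.082,0),[(p,A[1])]))
E
```

```text
[0.51691202 0.22514163 0.18661804] [-2.11852265 -2.31864771  0.00481483] 0.010804338414043015 49.399911761283875 [-1.19923006 -0.14019283 -1.73446274]
[0.52773217 0.22842681 0.05      ] (array([0.24, 1.13, 9.66]), np.float64(0.002))
w 0.63 [79.8, 219.0, 154.0, 281.4]
w 0.36 [422.8, 330.0, 485.9, 372.7]
w [238.13794033 168.88550951] [264.60738513 312.64681415] None
s [331.06077119 238.90631925] [364.50082861 272.95715652] (0.92, [334.0, 247.6, 363.1, 275.6])
(array([0.51935046, 0.22742947, 0.11492688, 0.055159  ]), np.float64(0.4840756704980843))
```

View pics/w5.png

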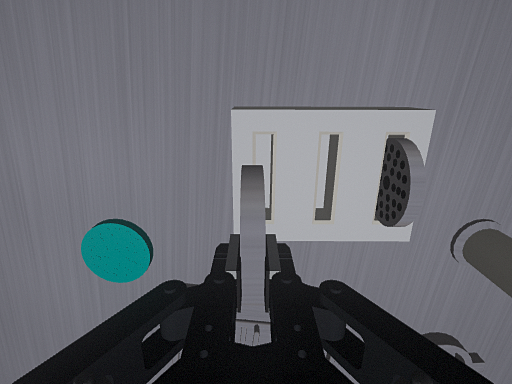

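```bash
python3 - <<'E'
from h import *
w=manip.read_camera("wrist")
s=manip.observe();e=s["eef_pos"];print(e,s["ee_rot"],s["qvel"].round(3))
bs=np.array([.5875,.2337,0,.088])
c=proj(w,box(bs));A=pick(w,"block_small",(c.min(0)+c.max(0))/2,50);print(A and A[2:])
held=np.r_[e[:2],e[2]-.068,.088]
def ign(v):
    return disc(np.r_[slotp(v,.06)-[0,0,.035],v[3]],.082,0)
import h
h0=h.hull
fing=np.zeros((384,512),np.uint8);fing[150:,200:300]=1;fing[235:]=1
F=np.kron(fing,np.ones((S,S)))>0
h.hull=lambda p,P:h0(p,P) if len(P)<20 else (h0(p,P)|F)
v,f=h.fit(bs,box,[(w,A[1])],ign,fixz=True);print(v,f)
# plate far rim in image
g=w["img"].astype(int).mean(2);print(np.round(g[155:175,252]).tolist())
for dx in(0,.001,.002,.003):
    M=R.from_rotvec(s["ee_rot"]).as_matrix();q=held.copy();q[:3]+=M[:,0]*dx;print(dx,proj(w,disc(q,.082,0)).min(0))
for b in(bs,v):print(plan(slotp(b,-.06)[:2],.12,b[3]))
E
```

```text
[0.51924727 0.22416563 0.18901153] [2.12290401e+00 2.31440895e+00 2.19782298e-03] [ 0.004 -0.001  0.005  0.002  0.002  0.001]
(0.69, [230.0, 102.0, 429.7, 239.3])
[0.5874875  0.23382243 0.         0.08723469] 0.0066003707229096735
[166.0, 167.0, 166.0, 169.0, 167.0, 169.0, 167.0, 168.0, 170.0, 183.0, 69.0, 56.0, 63.0, 66.0, 67.0, 70.0, 73.0, 78.0, 80.0, 80.0]
0 [237.81488653 168.89691272]
0.001 [237.77903612 167.2191836 ]
0.002 [237.74300577 165.53485229]
0.003 [237.7067941  163.84387975]
(array([0.34, 0.89, 6.89]), np.float64(-0.002))
(array([0.36, 0.89, 6.89]), np.float64(-0.001))
```

Request:
{"op": "send_rows", "data": {"commands": [[0.1, 0.5, 2, 0], [0.15, 0.9, 4, 0], [0.15, 0.9, 5.2, 0], [0.15, 0.9, 5.2, 0], [0.15, 0.9, 5.2, 0]]}}

```text
clock: 7.77
eef_pos: [0.5267, 0.2267, 0.136]
ee_rot: [-2.122, -2.316, 0.002]
wrist_force: [0.2, -0.3, -1.0]
width: 0.0112
grip_force: 49.2
```

```bash
cat > chk.py <<'E'
from h import *
import sys
def chk(b,xs,D,top):
    w=manip.read_camera("wrist");s=manip.observe();e=s["eef_pos"];M=R.from_rotvec(s["ee_rot"]).as_matrix()
    print("e",e.round(4),"rot",s["ee_rot"].round(4),"F",s["wrist_force"].round(1),s["width"].round(4),s["grip_force"])
    off=e+M[:,0]*0+[0,0,0];q=np.r_[e[:2],e[2]+top-D,np.arctan2(M[1,1],M[0,1])]
    r=[proj(w,disc(np.r_[q[:3]+M[:,0]*d,q[3]],D,0)).min(0)[1] for d in(-.004,0,.004)]
    g=w["img"].astype(float).mean(2)
    col=int(proj(w,disc(q,D,0)[30:31])[0][0]) if 0 else 252
    print("row vs off",np.round(r,1),"profile from row",int(min(r))-4,g[int(min(r))-4:int(max(r))+6,col].round().astype(int).tolist())
    print("plan",plan(slotp(b,xs)[:2],e[2],b[3]));return w
E
python3 - <<'E'
from chk import *
w=chk(np.array([.5875,.2337,0,.0875]),-.06,.082,.014)
cv2.imwrite("pics/w6.png",w["img"][100:330,150:350].repeat(2,0).repeat(2,1))
E
```

```text
Traceback (most recent call last):
  File "chk.py", line 5, in chk
    print("e",e.round(4),"rot",s["ee_rot"].round(4),"F",s["wrist_force"].round(1),s["width"].round(4),s["grip_force"])
                                                                                  ^^^^^^^^^^^^^^^^
AttributeError: 'float' object has no attribute 'round'
```

```bash
sed -i 's/s\["width"\].round(4)/s["width"]/' chk.py
python3 - <<'E'
from chk import *
w=chk(np.array([.5875,.2337,0,.0875]),-.06,.082,.014)
cv2.imwrite("pics/w6.png",w["img"][100:330,150:350].repeat(2,0).repeat(2,1))
E
```

```text
e [0.5278 0.2273 0.1373] rot [2.1216 2.3158 0.0025] F [ 0.1  0.5 -2.5] 0.011256482930905457 49.21489655971527
row vs off [175.4 168.9 162.2] profile from row 158 [174, 172, 173, 173, 173, 175, 189, 70, 57, 64, 69, 69, 72, 76, 79, 79, 80, 81, 82, 84, 91, 89, 94]
plan (array([0.12, 0.01, 0.  ]), np.float64(-0.0))
```

View pics/w6.png

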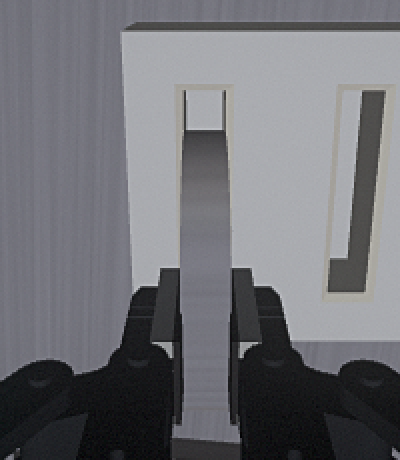

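The plate is centred over hole0: columns match the slot, and the lengthwise error is ~1 mm. Lowering.

Request:
{"op": "send_rows", "data": {"commands": [[-0.1, 0, 0.8, 0], [-0.1, 0, 1.6, 0], [-0.1, 0, 2.2, 0], [-0.1, 0, 2.8, 0], [-0.1, 0, 3.2, 0]]}}

```text
clock: 8.28
eef_pos: [0.5264, 0.2261, 0.1032]
ee_rot: [-2.121, -2.317, 0.002]
wrist_force: [-0.2, -0.2, -3.2]
width: 0.0114
grip_force: 49.5
```

Request:
{"op": "send_rows", "data": {"commands": [[0, 0, 0.6, 0], [0, 0, 1.1, 0], [0, 0, 1.5, 0], [0, 0, 1.8, 0], [0, 0, 1.8, 0]]}}

```text
clock: 8.7
eef_pos: [0.5269, 0.2263, 0.0872]
ee_rot: [-2.121, -2.317, 0.0]
wrist_force: [-1.6, -1.5, 3.9]
width: 0.0112
grip_force: 50.5
```

Request:
{"op": "send_rows", "data": {"commands": [[0, 0, 0.1, 0], [0, 0, 0.2, 0], [0, 0, 0.3, 0], [0, 0, 0.3, 0]]}}

```text
clock: 9.03
eef_pos: [0.5271, 0.2264, 0.087]
ee_rot: [2.121, 2.317, 0.002]
wrist_force: [-6.1, -2.2, 21.9]
width: 0.0112
grip_force: 53.4
```

The force is firm at the expected floor height. Release gently and withdraw.

Request:
{"op": "send_rows", "data": {"commands": [[0, 0, -0.3, 0], [0, 0, -0.3, 0], [0, 0, -0.3, 0]], "newtons": 20}}

```text
clock: 9.28
eef_pos: [0.5278, 0.2266, 0.0871]
ee_rot: [2.121, 2.316, 0.003]
wrist_force: [-0.1, -0.7, 7.6]
width: 0.0111
grip_force: 50.7
```

Request:
{"op": "send_rows", "data": {"commands": [[0, 0, 0, 0], [0, 0, 0, 0], [0, 0, 0, 0], [0, 0, 0, 0]], "grip": 3}}

```text
clock: 9.62
eef_pos: [0.5269, 0.2263, 0.0859]
ee_rot: [-2.121, -2.317, 0.001]
wrist_force: [0.5, -0.6, -0.3]
width: 0.0297
grip_force: 0.0
```

Request:
{"op": "send_rows", "data": {"commands": [[0, 0, -2, 0], [0, 0, -5, 0], [0, 0, -9, 0], [0, 0, -13, 0], [-4, 0, -15, 0]]}}

```text
clock: 10.03
eef_pos: [0.5327, 0.1946, 0.2399]
ee_rot: [2.115, 2.321, 0.016]
wrist_force: [2.7, -0.6, 0.8]
width: 0.03
grip_force: 0.0
```

```bash
python3 - <<'E'
from h import *
sc=manip.read_camera("scene")
for d in manip.outline_of("plate_small",sc):print(d["score"],d["bbox"])
p=disc(np.r_[slotp([.5875,.2337,0,.0875],-.06)-[0,0,.035],.0875],.082,0)
c=proj(sc,p);print(c.min(0),c.max(0))
s=manip.observe();print(s["eef_pos"],s["width"],plan((.514,-.0125),.2,-.02))
E
```

```text
0.9 [278.3, 168.1, 305.8, 187.9]
0.87 [337.9, 223.0, 358.8, 244.0]
0.84 [325.2, 268.9, 352.0, 295.4]
[322.82714378 267.38069167] [353.03005622 298.75323216]
[0.53329162 0.18679428 0.23955468] 0.03025006473478455 (array([-19.68,  -3.68,   3.95]), np.float64(0.106))
```

The small plate's outline matches the home prediction. Next is the large plate.

Request:
{"op": "send_rows", "data": {"commands": [[-4, -0.7, 0.3, 0.02], [-8, -1.4, 0.6, 0.04], [-12, -2.1, 0.9, 0.06], [-16, -2.8, 1.2, 0.09], [-19.6, -3.6, 2, 0.106]], "grip": 8.5}}

```text
clock: 10.55
eef_pos: [0.5115, -0.011, 0.2146]
ee_rot: [2.242, 2.199, 0.0]
wrist_force: [0.9, -0.3, 0.4]
width: 0.0842
grip_force: 0.0
```

Request:
{"op": "send_rows", "data": {"commands": [[0, 0, 0, 0], [0, 0, 0, 0]]}}

```text
clock: 10.72
eef_pos: [0.5104, -0.0109, 0.2136]
ee_rot: [-2.244, -2.195, 0.003]
wrist_force: [0.1, -0.3, -1.4]
width: 0.0845
grip_force: 0.0
```

```bash
python3 - <<'E'
from h import *
w=manip.read_camera("wrist")
s=manip.observe();print(s["eef_pos"],s["width"],plan((.516,-.0118),.132,-.02))
m=lambda v:disc(v,.1,25);v0=np.array([.529,-.0116,.05,-.02])
c=proj(w,m(v0));print(c.min(0),c.max(0))
A=pick(w,"plate_large",(c.min(0)+c.max(0))/2,40);print(A and A[2:])
if A:print(fit(v0,m,[(w,A[1])],fixz=True))
E
```

```text
[ 0.51102754 -0.00958254  0.21399338] 0.08502782060813623 (array([-0.22,  0.52,  8.2 ]), np.float64(-0.0))
[213.14014592 131.78717737] [275.31113818 245.97461073]
(0.94, [215.8, 134.7, 273.7, 247.8])
(array([ 0.52921677, -0.01168142,  0.05      , -0.03558434]), np.float64(0.024257111795615148))
```

Confirmed at the same place. Descend, then close while shifting forward.

Request:
{"op": "send_rows", "data": {"commands": [[-0.1, 0.3, 2.5, 0], [-0.2, 0.5, 5, 0], [-0.2, 0.5, 7, 0], [-0.2, 0.5, 8.2, 0], [-0.2, 0.5, 8.2, 0]]}}

```text
clock: 11.23
eef_pos: [0.5147, -0.0092, 0.1302]
ee_rot: [-2.235, -2.201, 0.005]
wrist_force: [-0.7, -0.4, 0.3]
width: 0.0854
grip_force: 0.0
```

Request:
{"op": "send_rows", "data": {"commands": [[0, 0.3, 0, 0], [0, 0.7, 0, 0], [0, 1.1, 0, 0], [0, 1.3, 0, 0]], "grip": 3.5}}

```text
clock: 11.57
eef_pos: [0.5316, -0.0113, 0.1342]
ee_rot: [2.239, 2.2, 0.004]
wrist_force: [-0.1, 0.1, 0.2]
width: 0.0385
grip_force: 0.1
```

Request:
{"op": "send_rows", "data": {"commands": [[0, 0, 0, 0], [0, 0, 0, 0], [0, 0, 0, 0], [0, 0, 0, 0]], "grip": 0.8}}

```text
clock: 11.9
eef_pos: [0.5277, -0.0116, 0.1334]
ee_rot: [-2.24, -2.2, 0.004]
wrist_force: [-4.0, -0.4, 5.7]
width: 0.0119
grip_force: 19.4
```

Request:
{"op": "send_rows", "data": {"commands": [[0, 0, 0, 0], [0, 0, -1, 0], [0, 0, -2.5, 0], [0, 0, -5, 0], [0, 0, -8, 0]], "newtons": 60}}

```text
clock: 12.32
eef_pos: [0.5278, -0.0115, 0.2122]
ee_rot: [-2.239, -2.198, 0.005]
wrist_force: [0.4, -0.0, -3.7]
width: 0.011
grip_force: 58.6
```

Request:
{"op": "send_rows", "data": {"commands": [[0, 0, -1.5, 0], [0, 0, -2, 0], [0, 0, -2, 0]]}}

```text
clock: 12.57
eef_pos: [0.5304, -0.0117, 0.2345]
ee_rot: [2.24, 2.199, 0.004]
wrist_force: [-0.0, -0.2, -3.4]
width: 0.0111
grip_force: 58.9
```

```bash
python3 - <<'E'
from h import *
s=manip.observe();print(s["eef_pos"],s["width"],s["grip_force"],s["wrist_force"])
b=[.5737,-.253,0,.029];h0=slotp(b,.06);print(h0,plan(h0[:2],.205,.029))
E
```

```text
[ 0.53043476 -0.01169011  0.23450644] 0.011066927789570765 58.91938269138336 [-0.04395356 -0.22631785 -3.37258546]
[ 0.63367477 -0.25126024  0.05      ] (array([-23.76,  10.75,   2.99]), np.float64(-0.047))
```

Request:
{"op": "send_rows", "data": {"commands": [[-3, 1.5, 0, -0.01], [-6.5, 3.2, 0, -0.02], [-10, 4.9, 0, -0.03], [-13.5, 6.6, 0, -0.04], [-17, 8.2, 0, -0.047]]}}

```text
clock: 12.98
eef_pos: [0.608, -0.1841, 0.2305]
ee_rot: [-2.186, -2.252, 0.002]
wrist_force: [0.2, 0.3, -4.1]
width: 0.011
grip_force: 59.1
```

Request:
{"op": "send_rows", "data": {"commands": [[-3, 1.2, 1, 0], [-6, 2.3, 2, 0], [-6.8, 2.6, 3, 0], [-6.8, 2.6, 3, 0], [-6.8, 2.6, 3, 0]]}}

```text
clock: 13.4
eef_pos: [0.6346, -0.2497, 0.1995]
ee_rot: [-2.186, -2.247, 0.003]
wrist_force: [-1.1, -0.2, -4.5]
width: 0.0109
grip_force: 59.0
```

```bash
python3 - <<'E'
from chk import *
w=chk(np.array([.5737,-.253,0,.029]),.06,.1,.018)
E
```

```text
e [ 0.635  -0.2491  0.2008] rot [-2.1859e+00 -2.2495e+00  1.5000e-03] F [-0.2  0.5 -3.1] 0.011021664241074241 59.03587281703949
row vs off [157.9 151.2 144.4] profile from row 140 [185, 186, 183, 186, 186, 184, 186, 187, 187, 197, 131, 65, 66, 74, 75, 78, 81, 82, 85, 84, 91, 91, 92]
plan (array([-0.21, -0.14, -0.  ]), np.float64(-0.0))
```

Request:
{"op": "send_rows", "data": {"commands": [[-0.1, -0.1, 1.5, 0], [-0.25, -0.15, 3, 0], [-0.25, -0.15, 4.5, 0], [-0.25, -0.15, 4.5, 0], [-0.25, -0.15, 4.5, 0]]}}

```text
clock: 13.87
eef_pos: [0.6341, -0.2509, 0.1576]
ee_rot: [-2.186, -2.253, 0.001]
wrist_force: [0.3, -0.0, -3.7]
width: 0.0113
grip_force: 59.0
```

```bash
python3 - <<'E'
from chk import *
import h
b=np.array([.5737,-.253,0,.029])
w=chk(b,.06,.1,.018)
cv2.imwrite("pics/w7.png",w["img"][80:330,100:360].repeat(2,0).repeat(2,1))
c=proj(w,box(b));A=pick(w,"block_large",(c.min(0)+c.max(0))/2,70);print(A and A[2:],c.min(0),c.max(0))
if A:
    F=np.zeros((384,512));F[130:,200:300]=1;F[235:]=1;F=np.kron(F,np.ones((S,S)))>0;h0=h.hull
    h.hull=lambda p,P:h0(p,P) if len(P)<20 else (h0(p,P)|F)
    ign=lambda v:disc(np.r_[slotp(v,-.06)-[0,0,.035],v[3]],.1,0)
    v,f=h.fit(b,box,[(w,A[1])],ign,fixz=True);print(v,f,plan(slotp(v,.06)[:2],.1,v[3]))
E
```

```text
e [ 0.6351 -0.2515  0.1587] rot [2.1875e+00 2.2548e+00 4.0000e-04] F [ 0.6 -0.6 -2.5] 0.011004669429036804 59.005547761917114
row vs off [159.9 153.2 146.5] profile from row 142 [180, 181, 182, 183, 182, 180, 185, 195, 128, 65, 65, 69, 72, 75, 77, 80, 83, 85, 87, 89, 93, 93, 96]
plan (array([ 0.03, -0.14, -0.  ]), np.float64(0.001))
(0.8, [60.0, 109.2, 288.3, 257.5]) [ 61.06547024 110.80831572] [289.55830647 258.65912729]
[ 0.57350379 -0.25269727  0.          0.03184734] 0.004080611051115911 (array([ 0.13, -0.22,  5.93]), np.float64(-0.002))
```

View pics/w7.png

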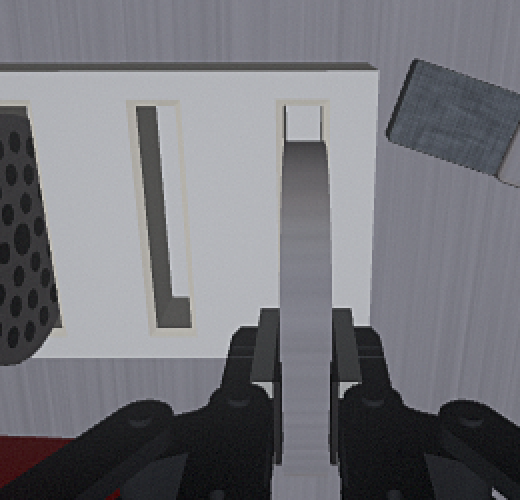

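The plate is over the right-hand slot (crop 277–328). It sits ~1.5 mm to the right, so I correct by -0.15 cm while lowering.

Request:
{"op": "send_rows", "data": {"commands": [[0, -0.1, 0.8, 0], [0, -0.15, 1.6, 0], [0, -0.15, 2.2, 0], [0, -0.15, 2.8, 0], [0, -0.15, 3.2, 0]]}}

```text
clock: 14.38
eef_pos: [0.633, -0.2526, 0.1247]
ee_rot: [-2.188, -2.252, 0.001]
wrist_force: [-0.6, 1.0, -3.9]
width: 0.011
grip_force: 59.3
```

Request:
{"op": "send_rows", "data": {"commands": [[0, 0, 0.6, 0], [0, 0, 1.1, 0], [0, 0, 1.5, 0], [0, 0, 1.9, 0], [0, 0, 1.9, 0]]}}

```text
clock: 14.8
eef_pos: [0.633, -0.2526, 0.1058]
ee_rot: [-2.188, -2.252, 0.001]
wrist_force: [-0.2, -0.7, -3.3]
width: 0.0113
grip_force: 59.2
```

Request:
{"op": "send_rows", "data": {"commands": [[0, 0, 0.2, 0], [0, 0, 0.3, 0], [0, 0, 0.3, 0]]}}

```text
clock: 15.05
eef_pos: [0.6336, -0.2528, 0.1039]
ee_rot: [2.189, 2.253, 0.0]
wrist_force: [-0.5, 0.6, -3.2]
width: 0.0111
grip_force: 59.2
```

Request:
{"op": "send_rows", "data": {"commands": [[0, 0, 0.1, 0], [0, 0, 0.2, 0], [0, 0, 0.3, 0], [0, 0, 0.3, 0]]}}

```text
clock: 15.38
eef_pos: [0.6338, -0.2529, 0.1016]
ee_rot: [2.188, 2.253, 0.0]
wrist_force: [-0.4, 0.3, 0.3]
width: 0.0112
grip_force: 59.7
```

Request:
{"op": "send_rows", "data": {"commands": [[0, 0, 0.1, 0], [0, 0, 0.2, 0], [0, 0, 0.2, 0]]}}

```text
clock: 15.63
eef_pos: [0.6339, -0.253, 0.1015]
ee_rot: [2.188, 2.252, 0.001]
wrist_force: [-2.4, 1.1, 8.3]
width: 0.0112
grip_force: 61.2
```

Floor reached. Release and withdraw.

Request:
{"op": "send_rows", "data": {"commands": [[0, 0, -0.1, 0], [0, 0, -0.1, 0]], "newtons": 20}}

```text
clock: 15.8
eef_pos: [0.6338, -0.2529, 0.1015]
ee_rot: [2.188, 2.252, 0.001]
wrist_force: [-1.8, 0.9, 7.2]
width: 0.0112
grip_force: 60.7
```

Request:
{"op": "send_rows", "data": {"commands": [[0, 0, 0, 0], [0, 0, 0, 0], [0, 0, 0, 0], [0, 0, 0, 0]], "grip": 3}}

```text
clock: 16.13
eef_pos: [0.6337, -0.2529, 0.0997]
ee_rot: [2.189, 2.253, 0.0]
wrist_force: [1.0, 0.7, -0.4]
width: 0.0298
grip_force: 0.0
```

Request:
{"op": "send_rows", "data": {"commands": [[0, 0, -2, 0], [0, 0, -5, 0], [0, 0, -9, 0], [0, 0, -13, 0], [0, 0, -16, 0]]}}

```text
clock: 16.55
eef_pos: [0.6344, -0.2532, 0.2631]
ee_rot: [2.187, 2.251, 0.002]
wrist_force: [1.0, -0.6, 0.7]
width: 0.0306
grip_force: 0.0
```

Request:
{"op": "send_rows", "data": {"commands": [[0, -4, 0, 0], [0, -8, 0, 0], [0, -12, 0, 0], [0, -16, 0, 0], [0, -16, 0, 0]]}}

```text
clock: 16.97
eef_pos: [0.465, -0.2553, 0.2588]
ee_rot: [-2.185, -2.245, 0.006]
wrist_force: [-0.5, 0.9, -1.0]
width: 0.0299
grip_force: 0.0
```

```bash
python3 - <<'E'
from h import *
sc=manip.read_camera("scene");tp=manip.read_camera("top")
for l,b,xs,D in(("plate_large",[.5735,-.2528,0,.03],.06,.1),("plate_small",[.5875,.2337,0,.0875],-.06,.082)):
    c=proj(sc,disc(np.r_[slotp(b,xs)-[0,0,.035],b[3]],D,0));print(l,c.min(0),c.max(0),[(d["score"],d["bbox"]) for d in manip.outline_of(l,sc)])
a=cv2.resize(sc["img"][110:360,130:380],(500,500));cv2.imwrite("pics/s9.png",a)
E
```

```text
plate_large [188.90828201 170.69860372] [210.18027233 201.88957589] [(0.54, [190.2, 168.3, 208.8, 201.5])]
plate_small [322.82714378 267.38069167] [353.03005622 298.75323216] [(0.82, [277.2, 169.4, 304.9, 188.8]), (0.59, [324.9, 268.8, 352.7, 298.9])]
```

View pics/s9.png

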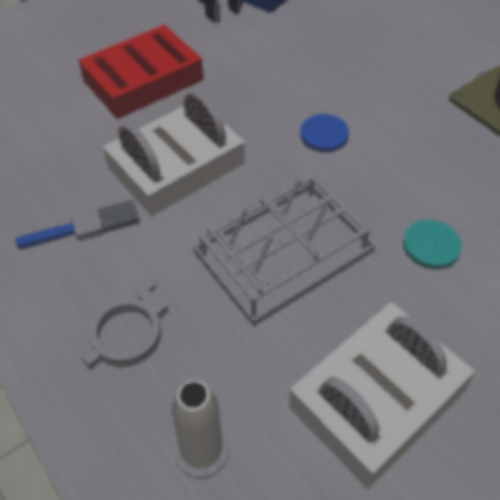

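Both plates stand in their slots (large at crop (138,152), small at (417,345)). The bystanders are unmoved. One height check against the stored plates before handing in.

```bash
python3 - <<'E'
from h import *
sc=manip.read_camera("scene");w=manip.read_camera("wrist")
for l,b,D in(("plate_large",[.5735,-.2528,0,.03],.1),("plate_small",[.5875,.2337,0,.0875],.082)):
  for xs in(-.06,.06):
    for n,p in(("sc",sc),("w",w)):
        q=disc(np.r_[slotp(b,xs)-[0,0,.035],b[3]],D,0);vis=q[q[:,2]>.052]
        c=proj(p,vis)
        A=pick(p,l,(c.min(0)+c.max(0))/2,20)
        print(l,xs,n,c.min(0).round(1),c.max(0).round(1),A and A[2:])
E
```

```text
plate_large -0.06 sc [221.  154.5] [242.4 181.2] None
plate_large -0.06 w [277.7 119.9] [297.1 208.5] None
plate_large 0.06 sc [188.9 170.7] [210.2 198.9] (0.89, [188.8, 167.3, 209.7, 199.3])
plate_large 0.06 w [374.7 119.8] [420.3 208.3] (0.64, [370.5, 122.5, 419.2, 212.0])
plate_small -0.06 sc [323.  267.4] [353.  296.2] (0.9, [325.2, 269.1, 351.4, 297.7])
plate_small -0.06 w [ 344.5 -827.6] [ 399.2 -475.1] None
plate_small 0.06 sc [288.7 297.7] [318.9 329.6] None
plate_small 0.06 w [ 524.8 -855.3] [ 651.5 -491.7] None
```

```bash
python3 -c "
from cell import manip
print(manip.job_done())"
```

```text
the job is handed in; nothing more can be done
None
```

Both plates were lowered to the slot floor and stand upright in free slots: the large plate in `block_large_hole2`, the small one in `block_small_hole0`. The job was handed in at about 17 s, and nothing else was seen to have moved.

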